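# Nest the third big hex nut in the parts tray

### The job

Two big hex nuts lie side by side in the flat steel tray. Find the third nut like them among the parts on the bench and lay it flat in the tray in the notch between the two, turned so that a flat face lies close up against a flat face of each. Leave the first two where they are and let go.

Things in the scene. Friction and masses are not known exactly. Their poses are not given: they have to be found in the camera images.
- nut: The loose steel hex nut to pack: 55 mm across flats, 63.5 across corners, 29 high, round hole 33; about 0.4 kg. Lies flat on the bench, to the right (-y) of the tray. Origin: centre of its underside; x points to a corner, y is square to a flat, z up. Lying near, not wanted: a small hex nut (36 mm), a round collar (55 mm), a square nut (48 mm). 40 mm or more is free all round it.
- tray_nut_left: One of two loose nuts, same size and axes as the third, flat in the tray: the one to the tray's +y. The pair start with axes parallel to the tray's, flat to flat along its y (centres 55.6 mm apart), a corner of each close to the tray's +x wall, which backs them up. Not fastened.
- tray_nut_right: The other nut of the pair, to the tray's -y. A third nut seated in the notch, on the pair's open side (the tray's -x), has its centre 47.6 mm to the tray's -x of the point midway between their centres, its axes parallel to theirs (or 60 degrees round); its flats square to the tray's y then stay free for fingers.
- tray: Shallow open tray of dark sheet steel, fixed to the bench: outside 156 (x) by 236 (y) by 22 mm high, walls and floor 3 mm. Origin: centre of its underside; +x wall is the one far from the robot. The pair lies along that wall, midway point at x 42, y -30 mm. A loose bolt, 90 mm long, lies along x at y +85 mm; the rest is empty.
Not all that is in view belongs to the job. Leave any purple look-alike of the nut alone.

How it is judged (in metres and radians):
At the end, for the whole second after the job is handed in: Third nut at rest, flat on the tray floor (within 5 mm, tilt under 7 degrees), its centre within 65 mm of each of the pair's centres (55 mm is touching), flats parallel to theirs within 11 degrees, any way round; each of the pair within 15 mm of its start (horizontal distance between nut and tray_nut_left below 0.065 m and horizontal distance between nut and tray_nut_right below 0.065 m and z of nut in the frame of tray between 0 and 0.008 m and angle between nut's own z axis and vertical below 0.12 rad and (angle between the x axis of nut and the x axis of tray_nut_left, either way round below 0.2 rad or angle between the x axis of nut and the x axis of tray_nut_left, either way round between 0.847 and 1.247 rad) and (angle between the x axis of nut and the x axis of tray_nut_right, either way round below 0.2 rad or angle between the x axis of nut and the x axis of tray_nut_right, either way round between 0.847 and 1.247 rad) and distance of each of tray_nut_left, tray_nut_right from where it was at the start of the episode below 0.015 m and linear speed of nut below 0.02 m/s).
It also fails if it takes over 38 s, if anything falls off the work surface, if the arm or the gripper's body presses on something with over 40 N, if the wrist force passes 120 N, or if a joint passes its speed limit or range.

### The arm

A 6-joint arm with a two-finger parallel gripper is mounted at the origin on the work surface. World frame = base frame: x ahead of the robot, y to its left, z up, the work surface at z = 0. Lengths are in m, angles in degrees, forces in N, time in s.
With the tool pointing down it reaches from about 0.325 to 0.85 m from the base axis. Payload 15.5 kg.
Tool frame: the origin (TCP) lies at the very end of the fingers, on their centre line; the grasp point (between the pads) lies 19 mm behind it; z points along the fingers, y is the line along which they close (so a half turn about z gives the same grasp; the last joint's range is limited). The gripper opens to 91 mm and grips with 3 to 60 N. Pads are 32 mm wide; open, the fingers measure 118 mm over their backs; the gripper's body (76 mm by 178 mm) begins 60 mm behind the grasp point.
Start: joints at [-69.471, 28.281, 77.091, -0, 74.628, -5.472], TCP at [0.274, -0.562, 0.214] pointing down, gripper open.
Joint ranges: [-166.48, 166.48], [-47.26, 123.95], [12.59, 153.08], [-70.14, 250.14], [6.76, 159.57], [-176.63, 176.63]. Speed limits (degrees/s): [108.29, 108.29, 147.25, 172.46, 172.46, 172.46].

### API

Orientations are given as a 3x3 rotation matrix whose columns are the frame's x, y, z axes.
In Python, from rig import bot gives the robot as it stands.
- The arm moves only by the tool jog_arm, never from a script. Its argument "targets" is one flat list of numbers, 7 for each row, row after row: the shift along the world's x, y, z in m, then the turn, a rotation vector about the world's x, y, z in rad, then the opening, from -1 (shut) to 1 (fully open), so that 0 is half open. A call has 1 to 10 rows; each row shifts and turns the commanded pose from where the row before left it; what a row does not reach is not made up. A row lasts 1/10 s, in which the tool goes at most 50 mm and 8.59 degrees, less where a joint would pass 70% of its speed; a pose out of reach is approached as far as the arm can. A call with a gripper value outside its range is refused whole. The fingers move at their own pace and stop on an object; "grip_force" is the grip in N (left out, the last holds). Time passes only in rows, so rows that do not move let the fingers close. It gives the time, the measured TCP pose, the force, the opening and the grip force at its end, in the units of the state.
- bot.get_state(): the state, without advancing time (a new reading comes with each control period).
- bot.grab_frame(name): name is "scene" or "side" or "wrist"; returns (picture, depth): 400x640x3 uint8, blue, green, red; 400x640 float32, m along the optical axis (not along the pixel's ray), 0 where there is no reading.
- bot.camera_model(name): a dict with "intrinsics" (3x3 intrinsics, pixels), "k1" (the pictures are not rectified: a ray, as slopes to the right and down, at radius r is drawn at 1 + k1 r^2 times it, then the intrinsics apply), "rvec" (rotation vector, rad) and "tvec" (3), from world to camera coordinates, as OpenCV has them. Camera axes: x right, y down, z forward; pixel columns grow to the right and rows downward; lengths in m; the calibration is good to about 2 mm. A picture is of the moment at which its call begins: read the wrist's pose just before it. camera_model takes no time and is no camera call; for the wrist camera it gives the pose at the moment of the call.
- bot.job_done(): hands the job in; it is judged then, once.
The state is a dict: "clock": time; "qpos": joint angles; "joint_vel": joint speeds; "joint_efforts": joint torques, N m; "eef_pos": TCP position; "ee_rot": TCP orientation; "force": force on the tool from outside, world axes, zero at the start; "ft_torque": the same for the moment, N m; "opening": opening from 0.0 (shut) to 1.0 (fully open); "grip_force": force on a finger pad.
Only numpy, scipy, OpenCV 4.12 (cv2) and the standard library are available. Lean on these libraries where they do the work, as an engineer would, in place of code of your own. Each camera call takes 0.05 s, during which the arm holds its last target. There are 200 camera calls.

## Working session

There is one attempt and no reset: what is moved stays moved. The work goes in short steps, Python scripts to look and compute and a tool call to move; the robot and the scene stay as the last step left them, time stands still between calls to the robot, and variables do not carry over. Pictures are saved under pics/ and viewed, at most 10 in all, crops included, and the job is handed in when it is done.

Besides the shell and the picture viewer there is one more tool, called as a command line: name --argument value ..., lists and objects as JSON in quotes. jog_arm: Moves the arm, as the interface text tells. Its arguments: {"type":"object","properties":{"targets":{"type":"array","items":{"type":"number"}},"grip_force":{"type":"number"}},"required":["targets"]}

```bash
mkdir -p pics; cat > h.py <<'E'
import numpy as np, cv2
from rig import bot
def cast(cam,px,z):
    R=cv2.Rodrigues(np.array(cam["rvec"],float))[0];t=np.array(cam["tvec"],float).ravel();K=np.array(cam["intrinsics"])
    p=cv2.undistortPoints(np.array(px,float).reshape(-1,1,2),K,np.array([cam["k1"],0,0,0.])).reshape(-1,2)
    d=np.c_[p,np.ones(len(p))]@R; o=-R.T@t
    return o+d*((z-o[2])/d[:,2])[:,None]
def points(cam,depth):
    R=cv2.Rodrigues(np.array(cam["rvec"],float))[0];t=np.array(cam["tvec"],float).ravel();K=np.array(cam["intrinsics"])
    h,w=depth.shape;g=np.stack(np.meshgrid(np.arange(w),np.arange(h)),-1).reshape(-1,1,2).astype(float)
    p=cv2.undistortPoints(g,K,np.array([cam["k1"],0,0,0.])).reshape(-1,2)
    return ((np.c_[p,np.ones(len(p))]*depth.reshape(-1,1)-t)@R).reshape(h,w,3)
E
python3 - <<'E'
from h import *
import pickle
s=bot.get_state();print(s["clock"],s["eef_pos"],s["ee_rot"],s["opening"])
for n in("scene","wrist"):
    c=bot.camera_model(n);im,d=bot.grab_frame(n);pickle.dump((c,im,d),open(n+"0.pkl","wb"));cv2.imwrite(f"pics/{n}0.png",im)
    print(n,c)
E
```

```text
0.0 [ 0.2738702  -0.56138989  0.21332773] [[ 8.98788140e-01  4.38383069e-01 -4.04692950e-04]
 [ 4.38383233e-01 -8.98787408e-01  1.15598751e-03]
 [ 1.43032424e-04 -1.21639847e-03 -9.99999250e-01]] 0.9974485151688567
scene {'intrinsics': array([[500.07484265,   0.        , 323.72691803],
       [  0.        , 500.07484265, 196.02178984],
       [  0.        ,   0.        ,   1.        ]]), 'k1': -0.13375268929615314, 'rvec': array([ 1.29122874,  2.27435227, -0.94393522]), 'tvec': array([ 0.30867286, -0.26997901,  1.31584049])}
wrist {'intrinsics': array([[297.49789953,   0.        , 320.41657666],
       [  0.        , 297.49789953, 201.82803816],
       [  0.        ,   0.        ,   1.        ]]), 'k1': -0.01993458661240803, 'rvec': array([-2.4878561,  1.5549611,  0.1880693]), 'tvec': array([-0.62408441, -0.02550951,  0.39045028])}
```

View pics/scene0.png

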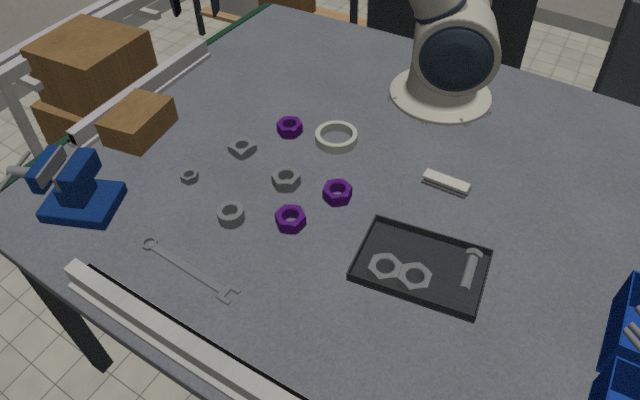

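View pics/wrist0.png

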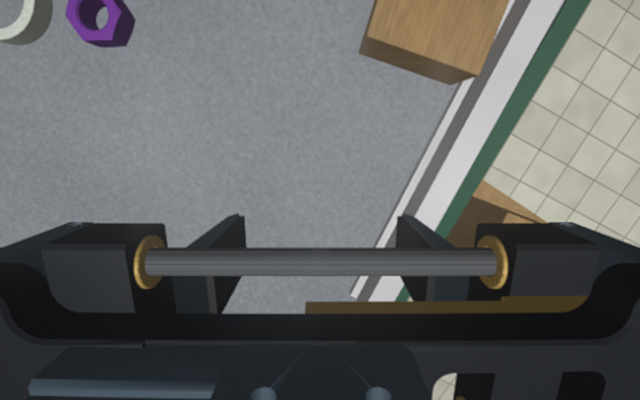

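The four grey candidates are (189,177), the small nut; (242,148), the square nut; (230,213), the round collar; and (286,179), hexagonal and full size. The last one fits. Purple look-alikes are at (289,127), (337,192) and (290,219). The tray pair is at (386,266) and (414,276). Next I'll measure these and confirm the pick in a crop.

```bash
python3 - <<'E'
from h import *
import pickle
c,im,d=pickle.load(open("scene0.pkl","rb"))
cv2.imwrite("pics/crop.png",np.hstack([cv2.resize(im[130:230,220:320],None,fx=4,fy=4,interpolation=2),cv2.resize(im[220:320,345:445],None,fx=4,fy=4,interpolation=2)]))
P=points(c,d)
for n,(u,v) in dict(small=(189,177),square=(242,148),collar=(230,213),hexn=(286,179)).items():
    q=P[v-25:v+26,u-25:u+26].reshape(-1,3);t=q[(q[:,2]>.008)&(q[:,2]<.045)]
    c0=cast(c,[(u,v)],.02)[0];t=t[np.hypot(*(t-c0)[:,:2].T)<.042]
    z=np.percentile(t[:,2],90);t=t[t[:,2]>z-.006]
    print(n,"top",z.round(4),"rect",cv2.minAreaRect(t[:,:2].astype(np.float32)),len(t))
# tray rim
print("rim",cast(c,[(378,217),(493,249),(475,317),(348,272)],.022).round(4))
print("pair",cast(c,[(385,265),(414,276)],.032).round(4))
print("nut",cast(c,[(286,178)],.029))
E
```

```text
small top 0.0206 rect ((0.587988018989563, -0.35155120491981506), (0.03982415422797203, 0.03665197640657425), 21.884418487548828) 144
square top 0.0277 rect ((0.4545254707336426, -0.3044227957725525), (0.05061744153499603, 0.04978735372424126), 79.38139343261719) 240
collar top 0.0315 rect ((0.633037805557251, -0.19648396968841553), (0.05282677710056305, 0.05367298796772957), 2.532616376876831) 343
hexn top 0.0303 rect ((0.49247848987579346, -0.1592807024717331), (0.057222623378038406, 0.06183210015296936), 88.15582275390625) 331
rim [[0.4938 0.0636 0.022 ]
 [0.4573 0.2876 0.022 ]
 [0.6136 0.3077 0.022 ]
 [0.6394 0.0776 0.022 ]]
pair [[0.5991 0.1305 0.032 ]
 [0.595  0.1853 0.032 ]]
nut [[ 0.49854732 -0.15157561  0.029     ]]
```

View pics/crop.png

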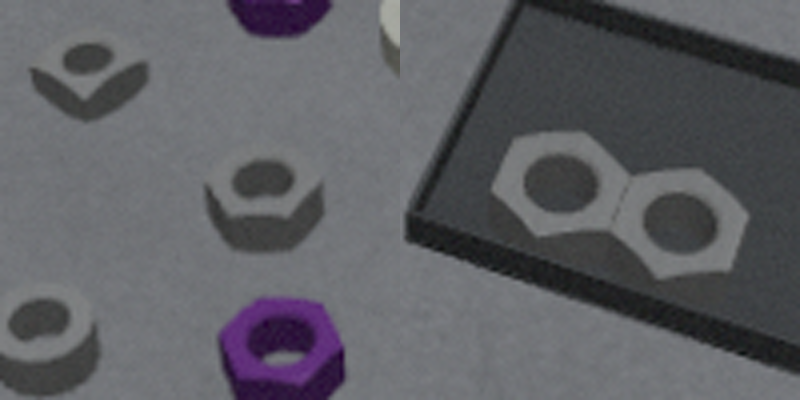

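The crop shows the (286,179) part is a hexagon with a round hole, 57x62 mm and with its top at 30 mm. That is the third nut. The right half shows the pair lying flat to flat along the tray's +x wall. Before moving I'll work out where the wrist camera looks.

```bash
python3 - <<'E'
from h import *
import pickle
c,im,d=pickle.load(open("wrist0.pkl","rb"))
s=bot.get_state();R=s["ee_rot"];T=np.array(s["eef_pos"])
Rc=cv2.Rodrigues(c["rvec"])[0];print("cam in tool",R.T@(-Rc.T@c["tvec"]-T),"axis",R.T@Rc[2])
print((R.T@(cast(c,[(320,110),(320,200),(320,10)],0)-T).T).T)
E
```

```text
cam in tool [ 0.06734006 -0.00027402 -0.17124608] axis [-2.36665203e-01 -1.94748276e-04  9.71591243e-01]
[[ 0.09083229 -0.00082834  0.21341709]
 [-0.0238549  -0.00090381  0.21340461]
 [ 0.20239543 -0.00075705  0.21342923]]
```

jog_arm --targets '[0.013,0.039,0,0,0,-0.033,1,0.013,0.039,0,0,0,-0.033,1,0.013,0.039,0,0,0,-0.033,1,0.013,0.039,0,0,0,-0.033,1,0.013,0.039,0,0,0,-0.033,1,0.013,0.039,0,0,0,-0.033,1,0.013,0.039,0,0,0,-0.033,1,0.013,0.039,0,0,0,-0.033,1,0.013,0.039,0,0,0,-0.033,1,0.013,0.039,0,0,0,-0.033,1]' --grip_force 30

```text
clock: 1.1
eef_pos: [0.4041, -0.1701, 0.2139]
ee_rot: [[0.993, 0.122, -0.0], [0.122, -0.993, 0.0], [-0.0, -0.0, -1.0]]
force: [0.6, 0.3, -0.2]
opening: 1.003
grip_force: 0.0
```

```bash
cat > look.py <<'E'
from h import *
import sys
c=bot.camera_model("wrist");s=bot.get_state();im,d=bot.grab_frame("wrist");cv2.imwrite(f"pics/{sys.argv[1]}.png",im)
z=float(sys.argv[2]);guess=[np.array(list(map(float,a.split(",")))) for a in sys.argv[3:]]
print(s["clock"],np.array(s["eef_pos"]).round(4),"yaw",np.degrees(np.arctan2(s["ee_rot"][1][0],s["ee_rot"][0][0])).round(2))
P=points(c,d)
for g in guess:
    m=((abs(P[...,2]-z)<.006)&(d>0)&(np.hypot(P[...,0]-g[0],P[...,1]-g[1])<.05)).astype(np.uint8)
    print("n",m.sum(),"z",np.median(P[...,2][m>0]))
    cs,h=cv2.findContours(m,cv2.RETR_CCOMP,cv2.CHAIN_APPROX_NONE)
    k=max(range(len(cs)),key=lambda i:cv2.contourArea(cs[i]))
    w=cast(c,cv2.convexHull(cs[k]).reshape(-1,2),z)[:,:2]
    holes=[i for i in range(len(cs)) if h[0][i][3]==k]
    if holes:
        hc=cs[max(holes,key=lambda i:cv2.contourArea(cs[i]))]
        print(" hole",cv2.minEnclosingCircle((cast(c,hc.reshape(-1,2),z)[:,:2]*1000).astype(np.float32)))
    # hull widths by direction -> flats
    th=np.radians(np.arange(0,180,1));pr=w@np.c_[np.cos(th),np.sin(th)].T
    wd=pr.max(0)-pr.min(0);mid=(pr.max(0)+pr.min(0))/2
    s3=[wd[i]+wd[i+60]+wd[(i+120)%180] for i in range(60)];i=int(np.argmin(s3))
    A=np.array([[np.cos(th[j]),np.sin(th[j])] for j in(i,i+60,i+120)])
    ctr=np.linalg.lstsq(A,mid[[i,i+60,i+120]],rcond=None)[0]
    print(" centre",ctr.round(4),"flat normals at deg",i,i+60,i+120,"widths",wd[[i,i+60,i+120]].round(4))
E
python3 look.py w1 0.029 0.495,-0.156
```

```text
1.1 [ 0.4041 -0.1701  0.2139] yaw 7.0
n 1407 z 0.02935843354117871
 hole ((491.5486755371094, -158.8583984375), 17.097370147705078)
 centre [ 0.492  -0.1588] flat normals at deg 30 90 150 widths [0.0543 0.0552 0.0543]
```

View pics/w1.png

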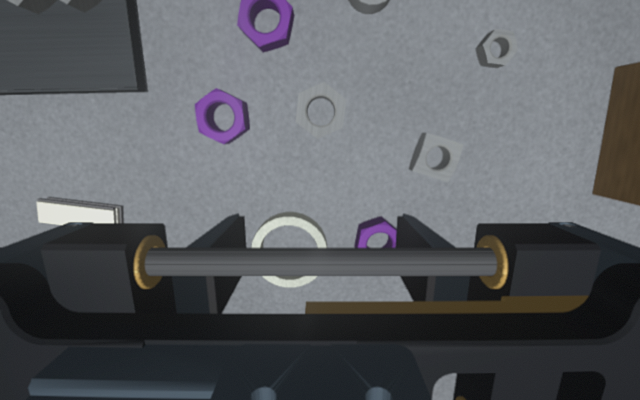

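The wanted grey hex nut is at (320,111), centre (0.492, -0.159). Its hole measures 34 mm across and its flats 54–55 mm, with flat normals at 30, 90 and 150°. Purple ones are at (222,116) and (265,20). I'll grasp along world y.

jog_arm --targets '[0.022,0.003,-0.03,0,0,-0.0305,0.8,0.022,0.003,-0.03,0,0,-0.0305,0.8,0.022,0.003,-0.03,0,0,-0.0305,0.8,0.022,0.0025,-0.03,0,0,-0.0305,0.8,0,0,-0.03,0,0,0,0.8,0,0,-0.03,0,0,0,0.8,0,0,-0.018,0,0,0,0.8,0,0,-0.01,0,0,0,0.8,0,0,0,0,0,0,0.8]'

```text
clock: 2.05
eef_pos: [0.4914, -0.16, 0.005]
ee_rot: [[1.0, 0.002, -0.002], [0.002, -1.0, 0.001], [-0.002, -0.001, -1.0]]
force: [1.2, -0.4, 1.0]
opening: 0.897
grip_force: 0.0
```

jog_arm --targets '[0,0,0.001,0,0,0,-1,0,0,0,0,0,0,-1,0,0,0,0,0,0,-1,0,0,0,0,0,0,-1,0,0,0,0,0,0,-1,0,0,0,0,0,0,-1]' --grip_force 35

```text
clock: 2.65
eef_pos: [0.4923, -0.1603, 0.0076]
ee_rot: [[1.0, 0.002, 0.001], [0.002, -1.0, -0.0], [0.001, 0.0, -1.0]]
force: [-1.4, 0.8, 9.8]
opening: 0.603
grip_force: 35.0
```

jog_arm --targets '[0,0,0.02,0,0,0,-1,0,0,0.04,0,0,0,-1,0,0.01,0.045,0,0,0,-1,0,0.035,0.03,0,0,0.02,-1,0,0.04,0.02,0,0,0.02,-1,0,0.045,0.015,0,0,0.02,-1,0,0.045,0.01,0,0,0.02,-1,0,0.045,0,0,0,0.02,-1,0,0.045,0,0,0,0,-1,0,0.045,0,0,0,0,-1]' --grip_force 45

```text
clock: 3.65
eef_pos: [0.4913, 0.1515, 0.1871]
ee_rot: [[0.995, 0.102, 0.0], [0.102, -0.995, -0.0], [0.0, 0.0, -1.0]]
force: [1.4, -0.4, -5.4]
opening: 0.6
grip_force: 45.0
```

jog_arm --targets '[0,0,0,0,0,0,-1,0,0,0,0,0,0,-1,0,0,0,0,0,0,-1]'

```text
clock: 3.95
eef_pos: [0.4917, 0.1491, 0.1868]
ee_rot: [[0.995, 0.101, -0.001], [0.101, -0.995, -0.0], [-0.001, 0.0, -1.0]]
force: [-0.0, 0.6, -4.3]
opening: 0.602
grip_force: 45.0
```

```bash
python3 look.py w2 0.032 0.599,0.1305 0.595,0.1853
```

```text
3.95 [0.4917 0.1491 0.1868] yaw 5.82
n 2393 z 0.03238125985873289
 hole ((600.7501220703125, 130.73805236816406), 17.230209350585938)
 centre [0.5993 0.1417] flat normals at deg 35 95 155 widths [0.0684 0.0751 0.0722]
n 2384 z 0.03238984462718133
 hole ((593.6329345703125, 185.33670043945312), 17.426530838012695)
 centre [0.596 0.174] flat normals at deg 37 97 157 widths [0.0698 0.0757 0.0719]
```

View pics/w2.png

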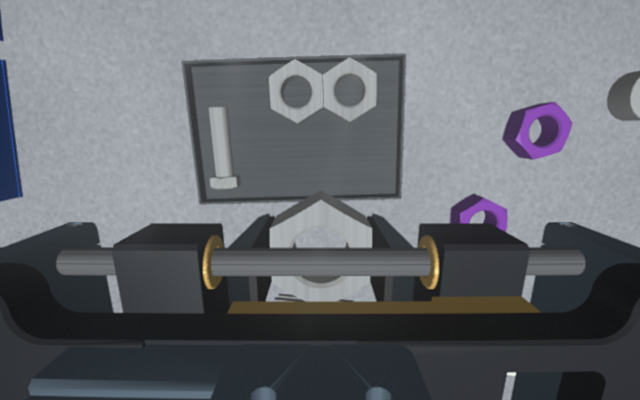

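The picture shows the pair's holes at (297,91) and (349,89). They measure (0.6008, 0.1307) and (0.5936, 0.1853), 55 mm apart, so the tray yaw is 7.5°. The seat centre is about (0.550, 0.152). The held nut sits square, with its corner at (320,193). I'll come down 5 mm behind the seat and then slide in.

jog_arm --targets '[0.018,0.001,-0.01,0,0,0.015,-1,0.018,0.001,-0.02,0,0,0.014,-1,0.0175,0,-0.03,0,0,0,-1,0,0,-0.035,0,0,0,-1,0,0,-0.03,0,0,0,-1,0,0,-0.005,0,0,0,-1,0,0,0,0,0,0,-1,0,0,0,0,0,0,-1]'

```text
clock: 4.8
eef_pos: [0.5464, 0.1515, 0.0583]
ee_rot: [[0.992, 0.13, 0.002], [0.13, -0.992, 0.0], [0.002, -0.0, -1.0]]
force: [0.2, 0.5, -2.9]
opening: 0.6
grip_force: 45.0
```

```bash
python3 look.py w3 0.032 0.6,0.1307 0.593,0.1853
```

```text
4.8 [0.5464 0.1515 0.0583] yaw 7.46
n 5624 z 0.03232160815582737
 hole ((602.1728515625, 131.51107788085938), 16.76188087463379)
 centre [0.6016 0.1307] flat normals at deg 37 97 157 widths [0.0551 0.0551 0.0547]
n 5623 z 0.032311922390513705
 hole ((594.92236328125, 185.3371124267578), 16.66725730895996)
 centre [0.5944 0.186 ] flat normals at deg 37 97 157 widths [0.0547 0.0549 0.0552]
```

View pics/w3.png

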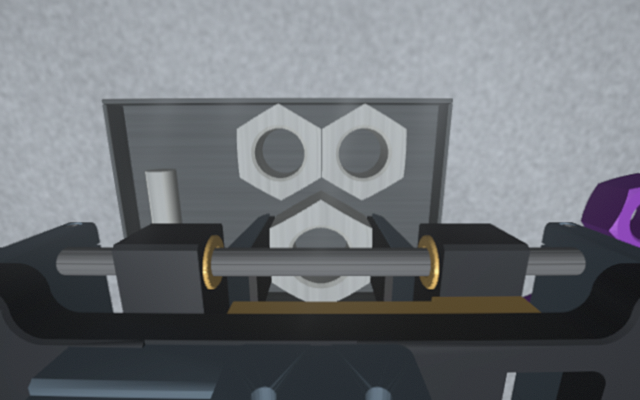

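From close by, the pair is at (280,152) and (362,152), midway point (0.598, 0.158), with the held nut centred below the notch. It is 4.7 mm short of the seat, as planned, so I'll lower it.

jog_arm --targets '[0,0,-0.02,0,0,0,-1,0,0,-0.015,0,0,0,-1,0,0,-0.008,0,0,0,-1,0,0,-0.003,0,0,0,-1,0,0,0,0,0,0,-1,0,0,0,0,0,0,-1]'

```text
clock: 5.45
eef_pos: [0.546, 0.1519, 0.0117]
ee_rot: [[0.991, 0.13, 0.001], [0.13, -0.991, 0.0], [0.001, -0.0, -1.0]]
force: [0.9, 0.1, -3.7]
opening: 0.601
grip_force: 45.0
```

jog_arm --targets '[0.002,0.0002,0,0,0,0,-1,0.0012,0.0002,0,0,0,0,-1,0,0,-0.0015,0,0,0,-1,0,0,0,0,0,0,-1,0,0,0,0,0,0,-1]'

```text
clock: 5.95
eef_pos: [0.5494, 0.1523, 0.0106]
ee_rot: [[0.991, 0.13, 0.002], [0.13, -0.991, 0.0], [0.002, -0.0, -1.0]]
force: [-3.5, -0.8, 16.9]
opening: 0.601
grip_force: 45.2
```

On the floor with light contact. Next I'll release, rise and check.

jog_arm --targets '[0,0,0,0,0,0,-0.1,0,0,0,0,0,0,0.2,0,0,0,0,0,0,0.5,0,0,0,0,0,0,0.6,0,0,0,0,0,0,0.6,0,0,0.01,0,0,0,0.6,0,0,0.02,0,0,0,0.6,-0.01,0,0.03,0,0,0,0.6,-0.03,0,0.03,0,0,0,0.6,-0.035,0,0.03,0,0,0,0.6]'

```text
clock: 6.95
eef_pos: [0.4735, 0.1521, 0.1309]
ee_rot: [[0.992, 0.13, 0.001], [0.13, -0.992, 0.0], [0.001, -0.0, -1.0]]
force: [0.1, -0.5, 0.7]
opening: 0.805
grip_force: 0.0
```

jog_arm --targets '[-0.02,0,0.03,0,0,0,0.6,0,0,0.02,0,0,0,0.6,0,0,0,0,0,0,0.6,0,0,0,0,0,0,0.6]'

```text
clock: 7.35
eef_pos: [0.4539, 0.1522, 0.18]
ee_rot: [[0.991, 0.13, 0.001], [0.13, -0.991, 0.0], [0.001, -0.0, -1.0]]
force: [0.2, 0.3, -0.3]
opening: 0.798
grip_force: 0.0
```

```bash
python3 look.py w4 0.032 0.6016,0.1311 0.5944,0.1857 0.55,0.1523
```

```text
7.35 [0.4539 0.1522 0.18  ] yaw 7.49
n 3361 z 0.032323171722983345
 hole ((600.72412109375, 130.86126708984375), 17.114328384399414)
 centre [0.5945 0.1402] flat normals at deg 38 98 158 widths [0.0851 0.0751 0.0754]
n 3405 z 0.03233596436768752
 hole ((593.4930419921875, 185.5620880126953), 17.17275047302246)
 centre [0.5898 0.1751] flat normals at deg 36 96 156 widths [0.0751 0.075  0.086 ]
n 3187 z 0.03231934847257113
 hole ((548.4567260742188, 152.7257843017578), 17.187376022338867)
 centre [0.561  0.1537] flat normals at deg 38 98 158 widths [0.0745 0.0855 0.0756]
```

View pics/w4.png

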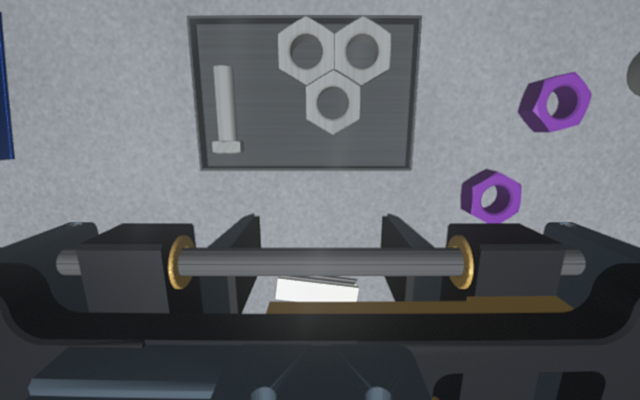

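The third nut, at (333,103), lies in the notch with flats against the pair at (306,52) and (362,51). Its centre is 56.7 mm and 55.7 mm from theirs, its top is level at 32 mm, and the pair has not moved.

```bash
python3 -c "
from rig import bot
print(bot.job_done())"
```

```text
the job is handed in; nothing more can be done
None
```

The third nut lies flat in the notch, about 56 mm from each of the pair (55 mm is touching), with its flats parallel to theirs. The pair did not visibly move, the gripper has let go, and the job was handed in after about 7.4 s of robot time.

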